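Complete the coffee caddy and hold it up for the waiter

ROBOT

A 7-joint arm with a two-finger parallel gripper is mounted at the origin on a cart in front of the work surface, level with it; the furniture and walls round the work are solid. World frame = base frame: x ahead of the robot, y to its left, z up, the work surface at z = 0. Lengths are in mm, angles in rad, forces in N, time in s.
With the tool pointing down it reaches from about 400 to 850 mm from the base axis. Payload 4.5 kg.
Tool frame: the origin (TCP) lies between the finger pads; the fingertips stand 11 mm ahead of it and the grasp point (between the pads) lies 8 mm behind it; z points along the fingers, y is the line along which they close (so a half turn about z gives the same grasp; the last joint's range is limited). The gripper opens to 85 mm and grips with 20 to 120 N. Pads are 22 mm wide; open, the fingers measure 114 mm over their backs; the gripper's body (76 mm by 85 mm) begins 54 mm behind the grasp point. The pads swing forward as they close: fully open they stand 13 mm farther back than shut.
Start: joints at [-1.18, 0.689, -0.195, 1.565, 0.157, 0.902, -0.215], TCP at [218.28, 585.668, 242.317] pointing down, gripper open.
Joint ranges: [-3.01, 3.01], [-0.46, 2.08], [-1.47, 1.51], [0.13, 2.56], [-1, 4.14], [0.04, 2.09], [-2.66, 2.66]. Speed limits (rad/s): [2.57, 2.57, 3.14, 3.14, 3.14, 3.14, 3.14].

INTERFACE

Orientations are given as a unit quaternion [w, x, y, z].
In Python, from cell import * gives the robot as it stands.
- The arm moves only by the tool carry_out, never from a script. Its argument "commands" is text: rows parted by semicolons, each of 7 numbers parted by spaces: the shift along the tool's x, y, z in cm, then the turn, a rotation vector about the tool's x, y, z in rad, then the opening, from 0 (shut) to 1 (fully open). In form: tx ty tz ax ay az grip; .... A call has 1 to 8 rows; each row is the pose to reach, as a shift and turn from the pose commanded when the call began, along the tool's axes at that moment; what a row does not reach only later rows make up. A row lasts 1/12 s, in which the tool goes at most 41.7 mm and 7.16 degrees, less where a joint would pass 70% of its speed; a pose out of reach is approached as far as the arm can. A call with a gripper value outside its range is refused whole. The fingers move at their own pace and stop on an object; "squeeze" is the grip in N (left out, the last holds). Time passes only in rows, so rows that repeat a pose let the fingers close. It gives the time, the measured TCP pose, the force, the opening and the grip force at its end, in the units of the state.
- observe(): the state, without advancing time (a new reading comes with each control period).
- grab_frame(name): name is "scene" or "side" or "wrist"; returns a dict with "pixels" (400x640x3 uint8, red, green, blue), "camera_matrix" (3x3 intrinsics, pixels), "D" ([k1, k2, p1, p2, k3] as OpenCV has them; the pictures are not rectified), "cam_to_world" (4x4, takes a point from camera to world coordinates). Camera axes: x right, y down, z forward; pixel columns grow to the right and rows downward; lengths in mm; the calibration is good to about 2 mm. A picture is of the moment at which its call begins. There is no depth.
- finish_job(): hands the job in; it is judged then, once.
The state is a dict: "t": time; "qpos": joint angles; "dq": joint speeds; "joint_efforts": joint torques, N m; "tcp_pos": TCP position; "tool_rot": TCP orientation; "force": force on the tool from outside, world axes, zero at the start; "moment": the same for the moment, N m; "opening": opening from 0.0 (shut) to 1.0 (fully open); "gripper_force": force on a finger pad.
Only numpy, scipy, OpenCV 4.12 (cv2) and the standard library are available. Lean on these libraries where they do the work, as an engineer would, in place of code of your own. Each camera call takes 0.05 s, during which the arm holds its last target. There are 200 camera calls.

TASK

The table order goes out in the small wooden carry caddy: the coffee already stands in one well, so stand the steel cocoa shaker fully down in the other well and let go of it, swing the caddy's folded handle upright while the caddy stays standing on the counter, then lift the caddy by the wooden grip of its handle and hold it about 10 cm above the counter, steady and level, for the waiter to take. Spill nothing, keep the cup and the shaker upright throughout, and leave the honey jar and the tamper where they stand. Finish while still holding the caddy in the air: do not put it down or let go.

Things in the scene. Friction and masses are not known exactly. Their poses are not given: they have to be found in the camera images.
- caddy: wooden carry caddy, 121 mm (its x) by 214 mm (its y), loose, 0.39 kg; board top 27 mm above the counter. Origin: centre of the underside; y runs from the cup well (-y) to the empty well (+y), z up; y points to the robot's left within 20 degrees. A steel upright 22 mm wide, 98 mm high, stands in the middle of each end at y = +-106 mm
- empty_well (a point): centre of the floor of the empty round well, at x 0, y +52 mm, z 13 mm in the caddy's frame; 55 mm diameter, 14 mm deep, 2 mm chamfer at the mouth, flat floor. The 50 mm shaker stands in it with 2.5 mm to spare all round
- cup_well (a point): centre of the floor of the cup's round well, at x 0, y -52 mm, z 19 mm in the caddy's frame; 55 mm diameter, 8 mm deep
- cup_foot (a point): centre of the underside of the white espresso cup (65 mm diameter, 58 mm tall, half full, 0.15 kg, loose in its well; its ear points to the caddy's +x side)
- espresso_cup: the espresso cup's own frame: z up along its axis; origin at its underside, 8.5 mm off its axis towards the ear
- caddy_bail (a joint): swing of the caddy's handle: 0 = folded, lying level on its stop pins on the -x side of the caddy (towards the robot); pi/2 = upright over the caddy; pi = folded to the other side. Free hinge with no catch: it falls back if let go unless pushed past upright
- handle_hinge (a point): middle of the handle's hinge axis, 80 mm above the caddy's underside, over its centre; the axis runs along the caddy's y
- handle_grip (a point): centre of the dark wooden grip, a round sleeve 18 mm thick, 92 mm long, along the caddy's y in the middle of the 7 mm steel handle, 110 mm from the hinge axis: folded, 80 mm above the counter; upright, 190 mm above the caddy's underside. It turns freely on the rod: pinched along the caddy's x it stays unturned while the handle swings, and the caddy hangs level from it
- cocoa_shaker: plain steel cocoa shaker, upright cylinder 50 mm in diameter with a domed top, 92 mm tall (straight side up to 70 mm), about 0.17 kg, loose. Origin: centre of its underside, z up. It stands in one of three places near the counter's front edge, the jar and the tamper in the others; a fixed card reader, 131 mm tall, stands about x 0.43-0.61, y 0.10-0.20, on the way from two of them
- honey_jar: honey jar with a wooden-coloured lid, 69 mm in diameter, 115 mm tall, loose; a bystander. Origin: centre of its underside
- tamper: coffee tamper, steel foot 58 mm in diameter, dark wooden knob, 95 mm tall, loose; a bystander. Origin: centre of its underside
There are look-alikes about, which are no part of the job. Leave any pink look-alike of the cocoa_shaker alone.

How it is judged (in metres and radians):
On the way, in this order (a step that is already met when the one before it is completed fails the run):
1. the shaker stands fully down in the empty well, let go, with the caddy standing on the counter and the cup still in its well (horizontal distance between cocoa_shaker and empty_well below 0.006 m and z of cocoa_shaker in the frame of empty_well below 0.004 m and horizontal distance between cup_foot and cup_well below 0.008 m and z of cup_foot in the frame of cup_well below 0.005 m and height (world z) of caddy below 0.012 m and angle between caddy's own z axis and vertical below 0.08 rad and contact force between the fingers and cocoa_shaker below 0.1 N and linear speed of cocoa_shaker below 0.03 m/s), for 0.2 s.
2. the handle is swung upright (within 20 degrees) while the caddy still stands on the counter with both vessels in it (horizontal distance between cocoa_shaker and empty_well below 0.006 m and z of cocoa_shaker in the frame of empty_well below 0.004 m and horizontal distance between cup_foot and cup_well below 0.008 m and z of cup_foot in the frame of cup_well below 0.005 m and height (world z) of caddy below 0.012 m and angle between caddy's own z axis and vertical below 0.08 rad and value of joint caddy_bail between 1.22 and 1.92 rad), for 0.1 s.
At the end, for the whole second after the job is handed in: The caddy hangs from the fingers by its grip, underside 60-160 mm up, clear of jar and tamper, within 0.1 rad of level, under 0.03 m/s and 0.25 rad/s, handle upright within 20 degrees; shaker within 6 mm of its well's centre and 4 mm of the floor, cup within 8 and 5 mm (horizontal distance between cocoa_shaker and empty_well below 0.006 m and z of cocoa_shaker in the frame of empty_well below 0.004 m and horizontal distance between cup_foot and cup_well below 0.008 m and z of cup_foot in the frame of cup_well below 0.005 m and height (world z) of caddy between 0.06 and 0.16 m and angle between caddy's own z axis and vertical below 0.1 rad and linear speed of caddy below 0.03 m/s and angular speed of caddy below 0.25 rad/s and contact force between the fingers and caddy above 2 N and distance between the grasp point and handle_grip below 0.05 m and value of joint caddy_bail between 1.22 and 1.92 rad and contact force between caddy and honey_jar below 0.1 N and contact force between caddy and tamper below 0.1 N); the arm keeps its last pose, push and grip.
It fails at once if the coffee cup is tipped by more than 0.35 rad (coffee spills) (angle between espresso_cup's own z axis and vertical above 0.35 rad).
It fails at once if the shaker is tipped by more than 0.5 rad (cocoa spills) (angle between cocoa_shaker's own z axis and vertical above 0.5 rad).
It fails at once if the honey jar is moved by more than 30 mm (distance of honey_jar from where it was at the start of the episode above 0.03 m).
It fails at once if the tamper is moved by more than 30 mm (distance of tamper from where it was at the start of the episode above 0.03 m).
It also fails if it takes over 67 s, if anything falls off the work surface, if the arm or the gripper's body presses on something with over 40 N, if the wrist force passes 120 N, or if a joint passes its speed limit or range.

## Working session

There is one attempt and no reset: what is moved stays moved. The work goes in short steps, Python scripts to look and compute and a tool call to move; the robot and the scene stay as the last step left them, time stands still between calls to the robot, and variables do not carry over. Pictures are saved under pics/ and viewed, at most 10 in all, crops included, and the job is handed in when it is done.

Besides the shell and the picture viewer there is one more tool, called after "Emit:" in YAML: its name, and indented under it one key for each argument. carry_out: Moves the arm, as the interface text tells. Its arguments: {"type":"object","properties":{"commands":{"type":"string"},"squeeze":{"type":"number"}},"required":["commands"]}

```bash
mkdir -p pics; python3 - <<'E'
from cell import *
import cv2,json,numpy as np
s=observe();print(s)
for n in["scene","side"]:
    f=grab_frame(n);cv2.imwrite(f"pics/{n}0.png",f["pixels"][:,:,::-1])
    np.savez(f"{n}0.npz",K=f["camera_matrix"],D=f["D"],T=f["cam_to_world"],im=f["pixels"])
    print(n,np.round(f["camera_matrix"],1).tolist(),np.round(f["cam_to_world"],3).tolist())
E
```

```text
{'t': 0.0, 'qpos': array([-1.18018019,  0.69002274, -0.19452212,  1.56640663,  0.15729232,
        0.90251498, -0.21509239]), 'dq': array([-0.00015098, -0.00055559,  0.00013573, -0.00058252,  0.00094603,
        0.00120103,  0.00106742]), 'joint_efforts': array([ 6.06283561e-05, -5.39609921e+01, -1.26662560e+00, -1.58541083e+01,
        9.07609676e-03,  9.55559313e-03, -3.77329528e-06]), 'tcp_pos': array([218.11653601, 584.98838614, 241.44339457]), 'tool_rot': array([-1.08356855e-04,  1.77413237e-01,  9.84135958e-01, -9.73660230e-04]), 'force': array([-0.15663977, -0.51220146, -0.26549623]), 'moment': array([-0.02180973, -0.04369826,  0.04508542]), 'gripper_force': 0.0, 'opening': 0.9980692907776264}
scene [[446.8, 0.0, 321.9], [0.0, 446.8, 193.8], [0.0, 0.0, 1.0]] [[0.814, -0.396, 0.425, -5.04], [-0.581, -0.565, 0.586, -618.264], [0.007, -0.724, -0.69, 945.53], [0.0, 0.0, 0.0, 1.0]]
side [[470.4, 0.0, 309.9], [0.0, 470.4, 211.7], [0.0, 0.0, 1.0]] [[-0.962, -0.144, 0.231, 210.285], [-0.272, 0.526, -0.806, 1184.278], [-0.005, -0.838, -0.545, 817.022], [0.0, 0.0, 0.0, 1.0]]
```

View pics/scene0.png

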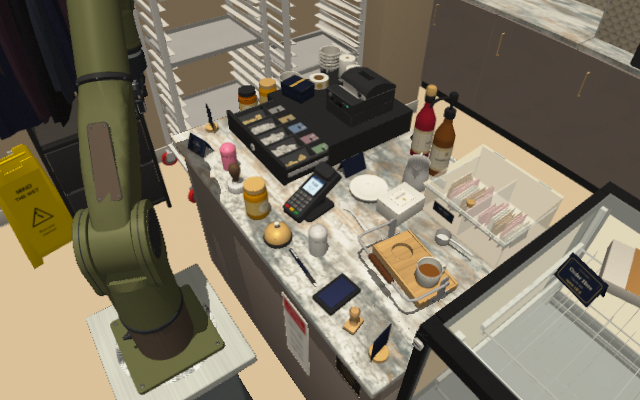

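View pics/side0.png

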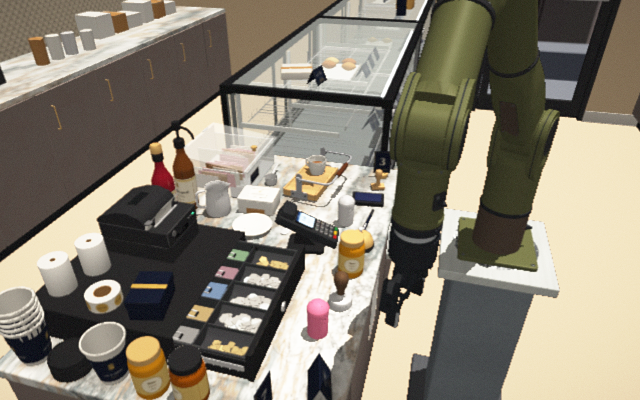

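The scene view shows three shaker-like things: plain steel at scene (317,240) / side (346,210), pink at (229,157) / (317,318), and a bigger steel milk pitcher at (417,170) with a spout. The plain steel one near the front edge is the one meant. The caddy is at about (412,270) with its cup at (429,272). I'll confirm in crops.

```bash
python3 - <<'E'
import cv2,numpy as np
a=np.load("scene0.npz")["im"];b=np.load("side0.npz")["im"]
c=a[210:320,300:460,::-1];cv2.imwrite("pics/c1.png",cv2.resize(c,None,fx=5,fy=5,interpolation=cv2.INTER_CUBIC))
c=b[140:230,270:390,::-1];cv2.imwrite("pics/c2.png",cv2.resize(c,None,fx=6,fy=6,interpolation=cv2.INTER_CUBIC))
E
```

```text
(no output)
```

View pics/c1.png

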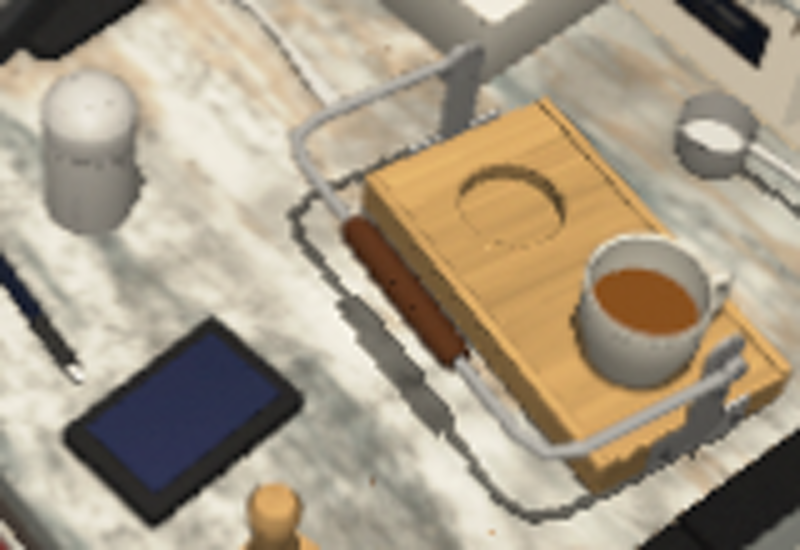

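View pics/c2.png

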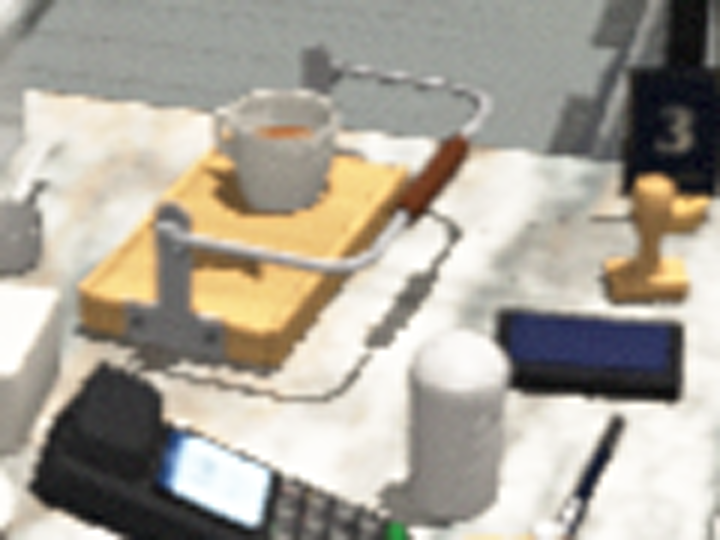

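The crops confirm the plain steel domed shaker (scene crop (90,150)). The board corners, grip, well and uprights are all clear in both views. Next I fit the poses.

```bash
cat >h.py <<'E'
import numpy as np,cv2
from scipy.optimize import least_squares
cam={n:np.load(f"{n}0.npz") for n in("scene","side")}
def proj(n,P):
    c=cam[n] if isinstance(n,str) else n
    R=c["T"][:3,:3].T;t=-R@c["T"][:3,3]
    return cv2.projectPoints(np.float64(P).reshape(-1,1,3),cv2.Rodrigues(R)[0],t,c["K"],c["D"])[0].reshape(-1,2)
def w(p,P):
    c,s=np.cos(p[2]),np.sin(p[2]);P=np.atleast_2d(P)
    return np.c_[p[0]+c*P[:,0]-s*P[:,1],p[1]+s*P[:,0]+c*P[:,1],P[:,2]]
a=np.linspace(0,2*np.pi,73)
def ring(r,z):return np.c_[r*np.cos(a),r*np.sin(a),z+0*a]
SH=np.vstack([ring(25,z) for z in(0,35,70)]+[ring(25*np.cos(q),70+22*np.sin(q)) for q in np.linspace(0,1.57,12)])
E
python3 - <<'E'
from h import *
fx=lambda p,k,o:(np.array(p,float)+.5)/k-.5+o
sc=fx([(365,182),(545,100),(790,370),(511,207),(352,232),(455,350)],5,[300,210])
scP=[(-60.5,107,27),(60.5,107,27),(60.5,-107,27),(0,52,27),(-110,44,80),(-110,-44,80)]
sd=fx([(80,292),(275,335),(408,168),(462,144),(405,213)],6,[270,140])
sdP=[(60.5,107,27),(-60.5,107,27),(-60.5,-107,27),(-110,-44,80),(-110,44,80)]
for m in(0,1,2):
    def f(p):
        r=[]
        if m!=1:r.append(proj("scene",w(p,scP))-sc)
        if m!=2:r.append(proj("side",w(p,sdP))-sd)
        return np.vstack(r).ravel()
    o=least_squares(f,[600,-150,0],x_scale=[100,100,1]);print(["both","side","scene"][m],o.x,np.round(o.fun.reshape(-1,2),1).tolist())
    if m==0:print("cad",w(o.x,[(0,52,13),(-110,0,80),(0,0,190)]))
bb={"scene":fx([(40,68),(138,233)],5,[300,210]),"side":fx([(410,328),(510,522)],6,[270,140])}
def g(p):
    r=[]
    for n in use:
        q=proj(n,w([*p,0],SH));r+=[q.min(0)-bb[n][0],q.max(0)-bb[n][1]]
    return np.ravel(r)
for use in(["scene","side"],["scene"],["side"]):
    o=least_squares(g,[430,0],x_scale=[100,100],diff_step=1e-3);print("sh",use,o.x,np.round(o.fun,1))
# jar / tamper rough, bottoms
for n,uv in(("scene",(256,214)),("scene",(236,191)),("scene",(353,328)),("scene",(278,240))):
    c=cam[n];v=cv2.undistortPoints(np.float64([[uv]]),c["K"],c["D"])[0,0];d=c["T"][:3,:3]@[*v,1];t=c["T"][:3,3];print(uv,(t-d*t[2]/d[2])[:2])
E
```

```text
both [ 6.00123741e+02 -1.88720002e+02 -1.19845877e-01] [[-1.2, -0.9], [-0.6, -0.6], [1.4, 1.8], [0.1, -0.2], [0.4, 0.0], [0.2, 2.4], [-1.3, 1.3], [-0.0, 1.2], [0.2, 0.5], [-0.9, 1.2], [-0.3, 1.2]]
cad [[ 606.34081897 -137.09299363   13.        ]
 [ 490.91276282 -175.56849043   80.        ]
 [ 600.123741   -188.7200015   190.        ]]
side [ 6.00505379e+02 -1.96444715e+02 -1.19692436e-01] [[-0.6, 0.1], [0.5, 0.0], [0.6, -0.5], [-0.6, 0.1], [0.1, 0.1]]
scene [ 6.01067484e+02 -1.87398613e+02 -1.23250058e-01] [[-1.2, -1.5], [-0.6, -1.0], [1.2, 1.3], [0.1, -0.7], [0.3, -0.6], [0.0, 1.8]]
sh ['scene', 'side'] [436.63262503  10.0694316 ] [ 0.1  1.3 -0.2  1.9 -1.5  2.  -0.8  1.3]
sh ['scene'] [439.95323712  14.51189518] [ 0.2 -0.2 -0.2  0.2]
sh ['side'] [4.35236960e+02 2.58133675e-01] [-0.3  0.4  0.3 -0.4]
(256, 214) [368.7415226  226.00206566]
(236, 191) [366.50381965 347.6414414 ]
(353, 328) [ 371.04528565 -228.94764232]
(278, 240) [369.4300297  103.84752148]
```

Emit:
carry_out:
  commands: "-40.6 -46.4 -1 0 0 1.335 1;-40.6 -46.4 -1 0 0 1.335 1;-40.6 -46.4 -1 0 0 1.335 1;-40.6 -46.4 -1 0 0 1.335 1;-40.6 -46.4 -1 0 0 1.335 1;-40.6 -46.4 -1 0 0 1.335 1;-40.6 -46.4 -1 0 0 1.335 1;-40.6 -46.4 -1 0 0 1.335 1"

```text
t: 0.77
tcp_pos: [336.4, 272.0, 247.7]
tool_rot: [-0.0, 0.63, 0.777, -0.0]
force: [0.9, -0.3, -0.2]
opening: 1.005
gripper_force: 0.0
```

```bash
cat >>h.py <<'E'
from scipy.spatial.transform import Rotation as Ro
def to(target,yaw=-0.12):
    "shift (cm) & rotvec in tool axes to a TCP target (mm) with tool y at yaw, tool z down"
    from cell import observe
    s=observe();q=s["tool_rot"];R=Ro.from_quat([*q[1:],q[0]])
    y=np.array([np.cos(yaw),np.sin(yaw),0]);z=np.array([0,0,-1.])
    G=Ro.from_matrix(np.c_[np.cross(y,z),y,z])
    print("t",round(s["t"],2),"tcp",s["tcp_pos"].round(1),"F",s["force"].round(1),"op",round(s["opening"],3),"gf",round(s["gripper_force"],1))
    print("shift cm",(R.inv().apply(np.array(target)-s["tcp_pos"])/10).round(2),"turn",(R.inv()*G).as_rotvec().round(3))
E
python3 -c "
from h import *
to([437,8,250])"
```

```text
t 0.77 tcp [336.4 272.  247.7] F [ 0.9 -0.3 -0.2] op 1.005 gf 0.0
shift cm [-27.91   4.38  -0.23] turn [-0.     0.     0.328]
```

Emit:
carry_out:
  commands: "-27.9 4.4 -0.2 0 0 0.328 1;-27.9 4.4 -0.2 0 0 0.328 1;-27.9 4.4 -0.2 0 0 0.328 1;-27.9 4.4 -0.2 0 0 0.328 1;-27.9 4.4 -0.2 0 0 0.328 1;-27.9 4.4 -0.2 0 0 0.328 1;-27.9 4.4 -0.2 0 0 0.328 1;-27.9 4.4 -0.2 0 0 0.328 1"

```text
t: 1.43
tcp_pos: [440.7, 3.1, 249.9]
tool_rot: [0.002, 0.75, 0.661, -0.0]
force: [-0.2, 0.3, -0.6]
opening: 1.002
gripper_force: 0.0
```

```bash
python3 - <<'E'
from h import *
from cell import *
to([437,8,250])
f=grab_frame("wrist");cv2.imwrite("pics/w1.png",f["pixels"][:,:,::-1])
np.savez("w1.npz",K=f["camera_matrix"],D=f["D"],T=f["cam_to_world"],im=f["pixels"])
print(f["cam_to_world"].round(3));c=np.load("w1.npz")
print(proj(c,[(440,14,0),(435,0,0),(440,14,92),(600,-189,27),(606,-137,27)]).round())
E
```

```text
t 1.43 tcp [440.7   3.1 249.9] F [-0.2  0.3 -0.6] op 1.002 gf 0.0
shift cm [ 0.44 -0.43 -0.01] turn [ 0.003  0.003 -0.006]
[[ 9.92000e-01 -1.19000e-01 -3.70000e-02  4.50003e+02]
 [-1.24000e-01 -9.39000e-01 -3.20000e-01  8.45190e+01]
 [ 4.00000e-03  3.22000e-01 -9.47000e-01  3.80886e+02]
 [ 0.00000e+00  0.00000e+00  0.00000e+00  1.00000e+00]]
[[321. 160.]
 [319. 171.]
 [321. 176.]
 [444. 285.]
 [449. 254.]]
```

View pics/w1.png

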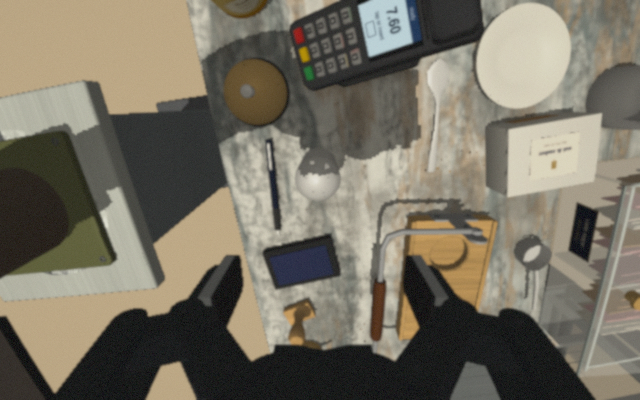

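The wrist view shows the shaker from above at about (319,173). The caddy's empty well is at (449,250) and its far-left corner near (495,218).

```bash
python3 - <<'E'
import cv2,numpy as np
a=np.load("w1.npz")["im"]
A=cv2.resize(a[140:210,285:355,::-1],None,fx=5.5,fy=5.5,interpolation=cv2.INTER_CUBIC)
B=cv2.resize(a[195:305,370:500,::-1],None,fx=3,fy=3,interpolation=cv2.INTER_CUBIC)
o=np.zeros((390,390+390,3),np.uint8);o[:385,:385]=A;o[:330,390:780]=B
cv2.imwrite("pics/w1c.png",o)
E
```

```text
(no output)
```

View pics/w1c.png

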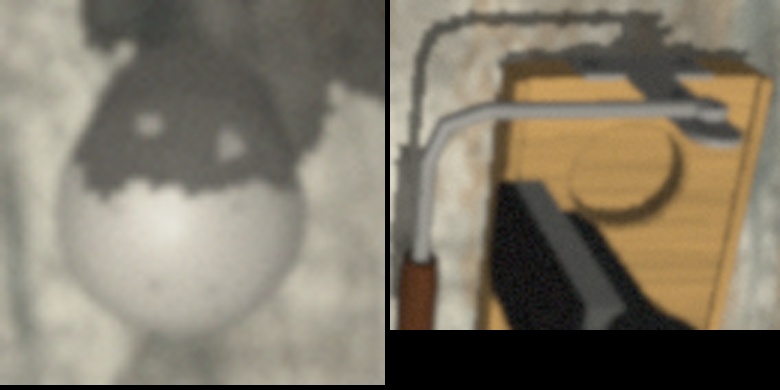

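```bash
python3 - <<'E'
from h import *
c=np.load("w1.npz")
fx=lambda p,k,o:(np.array(p,float)+.5)/k-.5+o
for b,ww in((fx([(60,45),(305,338)],5.5,[285,140]),1),):
    def g(p):
        q=proj(c,w([*p,0],SH));return np.r_[q.min(0)-b[0],q.max(0)-b[1]]
    o=least_squares(g,[437,10],x_scale=[100,100],diff_step=1e-3);print(b,"sh",o.x,o.fun.round(1))
pt=fx([(120,76),(377,76),(237,168),(30,262)],3,[370,195])
P=[(-60.5,107,27),(60.5,107,27),(0,52,27),(-110,46,80)]
f=lambda p:(proj(c,w(p,P))-pt).ravel()
o=least_squares(f,[600,-190,-.12],x_scale=[100,100,1]);print(o.x,o.fun.reshape(-1,2).round(1).tolist());print(w(o.x,[(0,52,27),(-110,0,80)]))
f=lambda p:(proj(c,w([*p,-.12],P))-pt).ravel()
o=least_squares(f,[600,-190],x_scale=[100,100]);print(o.x,o.fun.reshape(-1,2).round(1).tolist());print(w([*o.x,-.12],[(0,52,27)]))
E
```

```text
[[295.5        147.77272727]
 [340.04545455 201.04545455]] sh [435.67771585   5.85406349] [ 0.2  0.2 -0.2 -0.2]
[ 5.99213255e+02 -1.89630871e+02 -1.06829027e-01] [[0.1, -0.4], [1.1, -2.3], [-0.3, 3.6], [-0.9, -0.4]]
[[ 604.75780389 -137.92731231   27.        ]
 [ 489.84034222 -177.90201684   80.        ]]
[ 598.20443204 -189.90823056] [[0.5, -0.7], [1.3, -1.5], [-0.5, 3.8], [-1.1, -1.1]]
[[ 604.42946682 -138.2821815    27.        ]]
```

```bash
python3 - <<'E'
from h import *
fx=lambda p,k,o:(np.array(p,float)+.5)/k-.5+o
O={"scene":(fx([(365,182),(545,100),(790,370),(511,207),(352,232),(455,350)],5,[300,210]),lambda L:[(-60.5,L,27),(60.5,L,27),(60.5,-L,27),(0,52,27),(-110,44,80),(-110,-44,80)]),
"side":(fx([(80,292),(275,335),(408,168),(462,144),(405,213)],6,[270,140]),lambda L:[(60.5,L,27),(-60.5,L,27),(-60.5,-L,27),(-110,-44,80),(-110,44,80)]),
"w1":(fx([(120,76),(377,76),(237,168),(30,262)],3,[370,195]),lambda L:[(-60.5,L,27),(60.5,L,27),(0,52,27),(-110,46,80)])}
cam["w1"]=np.load("w1.npz")
for use in(["scene","side","w1"],["scene"],["w1"],["scene","w1"],["side"]):
    f=lambda p:np.vstack([proj(n,w(p,O[n][1](p[3])))-O[n][0] for n in use]).ravel()
    o=least_squares(f,[600,-190,-.12,104],x_scale=[100,100,1,10],loss="soft_l1");p=o.x
    print(use,p.round(3),"well",w(p,[(0,52,13)])[0].round(1),f(p).reshape(-1,2).round(1).tolist())
E
```

```text
['scene', 'side', 'w1'] [ 5.99573e+02 -1.88086e+02 -1.11000e-01  1.02781e+02] well [ 605.3 -136.4   13. ] [[-0.8, 0.4], [-0.4, 0.3], [0.1, 0.2], [-0.3, -0.2], [0.1, 0.3], [0.3, 2.6], [-0.4, 0.9], [0.9, 0.7], [-0.3, 1.0], [-0.8, 1.1], [0.1, 1.2], [0.4, 1.2], [1.2, -0.3], [0.2, 2.6], [-0.5, -1.8]]
['scene'] [ 6.00695e+02 -1.87410e+02 -1.21000e-01  1.02304e+02] well [ 607.  -135.8   13. ] [[-0.4, -0.1], [0.2, 0.1], [-0.1, -0.0], [-0.0, -0.6], [0.2, -0.5], [0.0, 1.9]]
['w1'] [ 6.00478e+02 -1.87006e+02 -9.40000e-02  1.01956e+02] well [ 605.4 -135.2   13. ] [[-0.3, 1.7], [0.7, -1.2], [0.2, 1.9], [-0.5, -1.3]]
['scene', 'w1'] [ 5.99695e+02 -1.87494e+02 -1.10000e-01  1.02461e+02] well [ 605.4 -135.8   13. ] [[-0.9, 0.3], [-0.5, 0.3], [-0.1, -0.1], [-0.5, -0.4], [0.0, 0.2], [0.2, 2.4], [0.4, 1.0], [1.2, -0.6], [0.2, 2.2], [-0.5, -2.1]]
['side'] [ 6.00532e+02 -1.95797e+02 -1.21000e-01  1.04858e+02] well [ 606.8 -144.2   13. ] [[-0.4, -0.1], [0.6, -0.2], [0.4, -0.2], [-0.6, 0.2], [0.1, 0.2]]
```

```bash
python3 -c "
from h import *
to([436,7,150],1.45)"
```

```text
t 1.48 tcp [439.5   6.8 249.7] F [-0.5  1.3 -0. ] op 0.999 gf 0.0
shift cm [-0.   -0.36  9.97] turn [-0.     0.002 -1.572]
```

Emit:
carry_out:
  commands: "0 -0.3 5 0 0 -1.57 1;0 -0.3 5 0 0 -1.57 1;0 -0.3 5 0 0 -1.57 1;0 -0.3 5 0 0 -1.57 1;0 -0.3 5 0 0 -1.57 1;0 -0.3 5 0 0 -1.57 1;0 -0.3 5 0 0 -1.57 1;0 -0.3 5 0 0 -1.57 1"

```text
t: 2.15
tcp_pos: [435.0, 12.5, 199.6]
tool_rot: [-0.0, 0.332, 0.943, 0.0]
force: [-0.1, -0.3, -0.4]
opening: 1.002
gripper_force: 0.0
```

```bash
python3 -c "
from h import *
to([436,7,150],1.45)"
```

```text
t 2.15 tcp [435.   12.5 199.6] F [-0.1 -0.3 -0.4] op 1.002 gf 0.0
shift cm [-0.42 -0.37  4.96] turn [ 0.    -0.001 -0.555]
```

Emit:
carry_out:
  commands: "-0.4 -0.4 4 0 0 -0.555 1;-0.4 -0.4 4 0 0 -0.555 1;-0.4 -0.4 4 0 0 -0.555 1;-0.4 -0.4 4 0 0 -0.555 1;-0.4 -0.4 4 0 0 -0.555 1;-0.4 -0.4 4 0 0 -0.555 1;-0.4 -0.4 4 0 0 -0.555 1"

```text
t: 2.73
tcp_pos: [435.8, 6.4, 159.6]
tool_rot: [-0.0, 0.065, 0.998, 0.0]
force: [-0.9, -0.4, -0.9]
opening: 1.001
gripper_force: 0.0
```

```bash
python3 -c "
from h import *
to([436,7,46],1.45)"
```

```text
t 2.73 tcp [435.8   6.4 159.6] F [-0.9 -0.4 -0.9] op 1.001 gf 0.0
shift cm [-0.02  0.05 11.36] turn [ 0.001 -0.001 -0.009]
```

Emit:
carry_out:
  commands: "0 0 4 0 0 0 1;0 0 8 0 0 0 1;0 0 10 0 0 0 1;0 0 11.8 0 0 0 1;0 0 11.8 0 0 0 1;0 0 11.8 0 0 0 1;0 0 11.8 0 0 0 0.7;0 0 11.8 0 0 0 0.65"
  squeeze: 20

```text
t: 3.4
tcp_pos: [435.9, 6.1, 41.4]
tool_rot: [-0.0, 0.064, 0.998, 0.0]
force: [-0.3, 0.6, -0.1]
opening: 0.744
gripper_force: 0.0
```

Emit:
carry_out:
  commands: "0 0 0 0 0 0 0.6;0 0 0 0 0 0 0.5;0 0 0 0 0 0 0.4;0 0 0 0 0 0 0.4;0 0 0 0 0 0 0.4;0 0 0 0 0 0 0.4"

```text
t: 3.9
tcp_pos: [436.4, 5.6, 41.8]
tool_rot: [0.0, 0.065, 0.998, 0.0]
force: [0.5, 1.3, 0.6]
opening: 0.578
gripper_force: 20.9
```

```bash
python3 -c "
from h import *
to([436,7,46],1.45)"
```

```text
t 3.9 tcp [436.4   5.6  41.8] F [0.5 1.3 0.6] op 0.578 gf 20.9
shift cm [ 0.05  0.13 -0.42] turn [ 0.001  0.    -0.009]
```

Emit:
carry_out:
  commands: "0 0 0 0 0 0 1;0 0 0 0 0 0 1;0 0 0 0 0 0 1;0 0 -3 0 0 0 1;0 0 -7 0 0 0 1;0 0 -9 0 0 0 1;0 0 -9 0 0 0.12 1;0 0 -9 0 0 0.24 1"

```text
t: 4.57
tcp_pos: [437.4, 5.6, 134.4]
tool_rot: [0.002, 0.187, 0.982, 0.002]
force: [0.7, -0.8, -1.1]
opening: 1.003
gripper_force: 0.0
```

Emit:
carry_out:
  commands: "0 0 0 0 0 1.32 1;0 0 0 0 0 1.32 1;0 0 0 0 0 1.32 1;0 0 0 0 0 1.32 1;0 0 0 0 0 1.32 1;0 0 0 0 0 1.32 1;0 0 0 0 0 1.32 1;0 0 0 0 0 1.32 1"

```text
t: 5.23
tcp_pos: [435.9, 5.1, 131.6]
tool_rot: [-0.0, 0.635, 0.772, -0.0]
force: [-0.7, -1.0, -0.4]
opening: 1.001
gripper_force: 0.0
```

```bash
python3 -c "
from h import *
to([436.4,5.6,130],-.115)"
```

```text
t 5.23 tcp [435.9   5.1 131.6] F [-0.7 -1.  -0.4] op 1.001 gf 0.0
shift cm [0.04 0.06 0.16] turn [-0.     0.     0.309]
```

Emit:
carry_out:
  commands: "0 0 0 0 0 0.309 1;0 0 0 0 0 0.309 1;0 0 0 0 0 0.309 1;0 0 0 0 0 0.309 1;0 0 0 0 0 0.309 1"

```text
t: 5.65
tcp_pos: [436.0, 5.3, 131.7]
tool_rot: [-0.0, 0.744, 0.669, -0.0]
force: [-0.5, 0.6, -0.2]
opening: 1.003
gripper_force: 0.0
```

```bash
python3 -c "
from h import *
to([436.4,5.6,43],-.115)"
```

```text
t 5.65 tcp [436.    5.3 131.7] F [-0.5  0.6 -0.2] op 1.003 gf 0.0
shift cm [0.04 0.04 8.87] turn [-0.     0.     0.009]
```

Emit:
carry_out:
  commands: "0 0 3 0 0 0 1;0 0 6 0 0 0 1;0 0 8 0 0 0 1;0 0 8.8 0 0 0 1;0 0 8.8 0 0 0 1;0 0 8.8 0 0 0 1;0 0 8.8 0 0 0 0.7;0 0 8.8 0 0 0 0.62"

```text
t: 6.32
tcp_pos: [435.9, 5.4, 43.4]
tool_rot: [-0.0, 0.743, 0.669, -0.0]
force: [-0.5, -0.3, 0.9]
opening: 0.746
gripper_force: 0.0
```

Emit:
carry_out:
  commands: "0 0 0 0 0 0 0.6;0 0 0 0 0 0 0.5;0 0 0 0 0 0 0.4;0 0 0 0 0 0 0.4;0 0 0 0 0 0 0.4;0 0 0 0 0 0 0.4"
  squeeze: 25

```text
t: 6.82
tcp_pos: [436.2, 5.4, 43.8]
tool_rot: [0.0, 0.744, 0.668, 0.0]
force: [0.5, -0.0, 1.9]
opening: 0.569
gripper_force: 25.9
```

```bash
python3 -c "
from h import *
to([436,7,160],-.115)"
```

```text
t 6.82 tcp [436.2   5.4  43.8] F [ 0.5 -0.   1.9] op 0.569 gf 25.9
shift cm [  0.16  -0.03 -11.62] turn [0.    0.    0.007]
```

Emit:
carry_out:
  commands: "0 0 -2 0 0 0 0.4;0 0 -5 0 0 0 0.4;0 0 -9 0 0 0 0.4;0 0 -13 0 0 0 0.4;0 0 -14.6 0 0 0 0.4;0 0 -14.6 0 0 0 0.4;0 0 -14.6 0 0 0 0.4"

```text
t: 7.4
tcp_pos: [436.4, 4.9, 190.0]
tool_rot: [0.001, 0.745, 0.667, 0.0]
force: [-0.6, -0.5, -2.0]
opening: 0.571
gripper_force: 26.6
```

```bash
python3 -c "
from h import *
to([605,-215,190],-.115)"
```

```text
t 7.4 tcp [436.4   4.9 190. ] F [-0.6 -0.5 -2. ] op 0.571 gf 26.6
shift cm [-2.002e+01  1.916e+01  2.000e-02] turn [0.001 0.    0.006]
```

Emit:
carry_out:
  commands: "-2 1.9 0 0 0 0 0.4;-4 3.8 0 0 0 0 0.4;-7 6.7 0 0 0 0 0.4;-10 9.6 0 0 0 0 0.4;-13 12.5 0 0 0 0 0.4;-16 15.3 0 0 0 0 0.4;-18.4 17.6 0 0 0 0 0.4;-20 19.2 0 0 0 0 0.4"

```text
t: 8.07
tcp_pos: [605.4, -218.6, 185.9]
tool_rot: [-0.001, 0.746, 0.666, -0.002]
force: [0.3, 0.4, -2.9]
opening: 0.573
gripper_force: 26.7
```

Emit:
carry_out:
  commands: "0 0 0 0 0 0 0.4;0 0 0 0 0 0 0.4;0 0 0 0 0 0 0.4;0 0 0 0 0 0 0.4"

```text
t: 8.4
tcp_pos: [604.4, -212.1, 188.5]
tool_rot: [-0.001, 0.743, 0.669, -0.001]
force: [0.3, -0.2, -1.5]
opening: 0.57
gripper_force: 26.7
```

```bash
python3 - <<'E'
from h import *
from cell import *
to([605,-136,190],-.115)
f=grab_frame("wrist")
np.savez("w2.npz",K=f["camera_matrix"],D=f["D"],T=f["cam_to_world"],im=f["pixels"])
c=np.load("w2.npz");print(f["cam_to_world"][:3,3])
im=f["pixels"][:,:,::-1].copy()
p=[600,-187.5,-.115]
print(proj(c,w(p,[(0,52,27),(60.5,102.5,27),(-60.5,102.5,27),(-110,46,80)])).round(1))
cv2.imwrite("pics/w2.png",cv2.resize(im[:300],(800,375),interpolation=cv2.INTER_CUBIC))
E
```

```text
t 8.4 tcp [ 604.4 -212.1  188.5] F [ 0.3 -0.2 -1.5] op 0.57 gf 26.7
shift cm [ 7.58 -0.74 -0.14] turn [-0.003 -0.001  0.01 ]
[ 612.70892541 -131.11133079  319.79824838]
[[317.1 112. ]
 [381.5  57.6]
 [253.5  56.1]
 [183.1 120.2]]
```

View pics/w2.png

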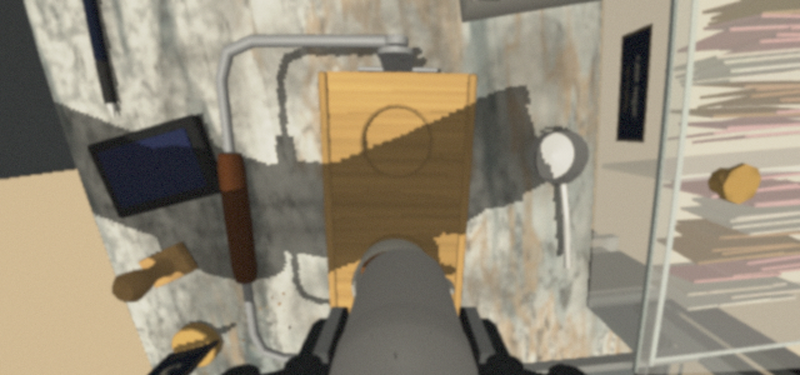

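Wrist view: the well centre is at about (397,141) in the 1.25x picture, within 1 px of the prediction. The handle is folded on the left and the cup is behind the shaker. One enlarged crop will fix the well centre.

```bash
python3 - <<'E'
from h import *
im=np.load("w2.npz")["im"][78:148,280:355,::-1]
cv2.imwrite("pics/w2c.png",cv2.resize(im,None,fx=8,fy=8,interpolation=cv2.INTER_CUBIC))
E
```

```text
(no output)
```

View pics/w2c.png

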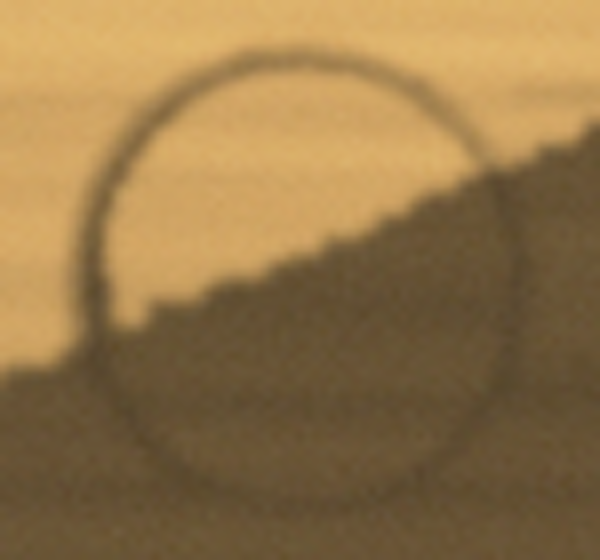

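```bash
python3 - <<'E'
from h import *
c=np.load("w2.npz")
v=cv2.undistortPoints(np.float64([[[317.19,112.44]]]),c["K"],c["D"])[0,0];d=c["T"][:3,:3]@[*v,1];t=c["T"][:3,3]
print("well",(t+d*(27-t[2])/d[2]))
q=proj(c,SH+[604.4,-212.1,188.5-43.8])
print((q+.5)*1.25-.5 if 0 else "", "pred top row", ((q.min(0)+.5)*1.25-.5).round(1))
for row in(270,300,330,355):
    h=cv2.convexHull(q.astype(np.float32)).reshape(-1,2);r=(row+.5)/1.25-.5
    xs=[]
    for a_,b_ in zip(h,np.roll(h,-1,0)):
        if (a_[1]-r)*(b_[1]-r)<0: xs.append(a_[0]+(r-a_[1])/(b_[1]-a_[1])*(b_[0]-a_[0]))
    g=c["im"][int(round(r))].mean(1)
    print(row,np.round((np.sort(xs)+.5)*1.25-.5,1))
im=c["im"][180:300,260:380,::-1]
im=cv2.convertScaleAbs(im,alpha=1.6)
cv2.polylines(im,[np.int32((h-[260,180])*8)],True,(0,0,255),1,shift=3) if 0 else None
big=cv2.resize(im,None,fx=5,fy=5,interpolation=cv2.INTER_CUBIC)
cv2.polylines(big,[np.int32((h-[260,180]+.5)*5)],True,(0,0,255),1)
cv2.imwrite("pics/w2s.png",big)
E
```

```text
well [ 605.95937758 -136.29081711   27.        ]
 pred top row [333.5 246.8]
270 [363.3 445.6]
300 [353.3 455.7]
330 [344.2 464.8]
355 [336.6 472.4]
```

View pics/w2s.png

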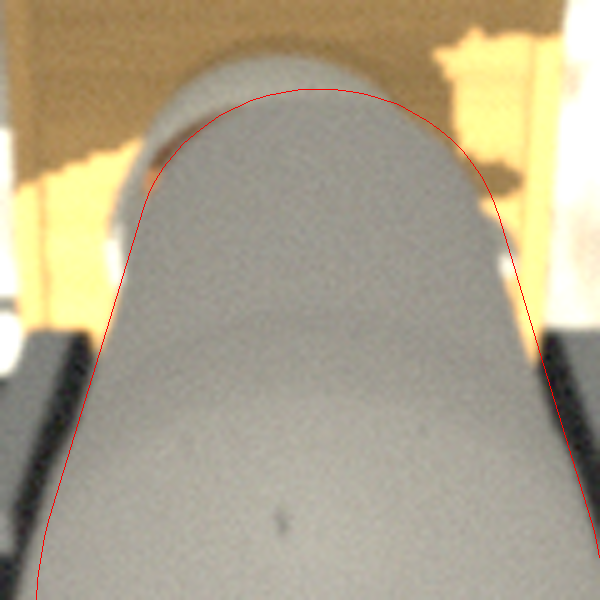

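The well estimate from the wrist is (606.0,-136.3). The held shaker sits about 1 mm left of its prediction, so I correct x to about 607.

```bash
python3 -c "
from h import *
to([607,-136.2,110],-.115)"
```

```text
t 8.45 tcp [ 604.7 -212.3  189. ] F [-0.8  0.5 -0.6] op 0.565 gf 26.7
shift cm [ 7.59 -0.55  7.9 ] turn [-0.002 -0.     0.01 ]
```

Emit:
carry_out:
  commands: "2 -0.1 0 0 0 0.01 0.4;4.5 -0.3 0 0 0 0.01 0.4;6.5 -0.5 0 0 0 0.01 0.4;7.6 -0.5 0 0 0 0.01 0.4;7.6 -0.5 2 0 0 0.01 0.4;7.6 -0.5 5 0 0 0.01 0.4;7.6 -0.5 7.9 0 0 0.01 0.4;7.6 -0.5 7.9 0 0 0.01 0.4"

```text
t: 9.12
tcp_pos: [604.4, -138.7, 105.5]
tool_rot: [-0.003, 0.747, 0.665, -0.004]
force: [-1.4, -0.2, -1.9]
opening: 0.569
gripper_force: 26.9
```

Emit:
carry_out:
  commands: "0 0 0 0 0 0 0.4;0 0 0 0 0 0 0.4;0 0 0 0 0 0 0.4;0 0 0 0 0 0 0.4;0 0 0 0 0 0 0.4"

```text
t: 9.53
tcp_pos: [609.6, -138.1, 112.1]
tool_rot: [0.001, 0.748, 0.664, 0.001]
force: [0.6, -0.3, -2.2]
opening: 0.572
gripper_force: 26.9
```

```bash
python3 -c "
from h import *
to([607,-136.2,74],-.115)"
```

```text
t 9.53 tcp [ 609.6 -138.1  112.1] F [ 0.6 -0.3 -2.2] op 0.572 gf 26.9
shift cm [ 0.16 -0.29  3.81] turn [ 0.002 -0.    -0.003]
```

Emit:
carry_out:
  commands: "0.1 -0.15 3 0 0 0 0.4;0.1 -0.15 3 0 0 0 0.4;0.1 -0.15 3 0 0 0 0.4;0.1 -0.15 3 0 0 0 0.4;0.1 -0.15 3 0 0 0 0.4;0.1 -0.15 3 0 0 0 0.4;0.1 -0.15 3 0 0 0 0.4;0.1 -0.15 3 0 0 0 0.4"

```text
t: 10.2
tcp_pos: [607.7, -136.9, 81.2]
tool_rot: [0.0, 0.748, 0.664, 0.0]
force: [0.0, -0.2, -2.2]
opening: 0.568
gripper_force: 27.0
```

```bash
python3 -c "
from h import *
to([607,-136.2,74],-.115)"
```

```text
t 10.2 tcp [ 607.7 -136.9   81.2] F [ 0.  -0.2 -2.2] op 0.568 gf 27.0
shift cm [ 0.06 -0.07  0.72] turn [ 0.001  0.    -0.003]
```

Emit:
carry_out:
  commands: "0.07 -0.07 0.4 0 0 0 0.4;0.07 -0.07 0.8 0 0 0 0.4;0.07 -0.07 1.1 0 0 0 0.4;0.07 -0.07 1.3 0 0 0 0.4;0.07 -0.07 1.5 0 0 0 0.4;0.07 -0.07 1.5 0 0 0 0.4;0.07 -0.07 1.5 0 0 0 0.4"

```text
t: 10.78
tcp_pos: [606.7, -136.0, 65.5]
tool_rot: [-0.0, 0.748, 0.664, -0.0]
force: [0.4, -0.6, -1.7]
opening: 0.569
gripper_force: 27.1
```

```bash
python3 -c "
from h import *
to([607,-136.2,58],-.115)"
```

```text
t 10.78 tcp [ 606.7 -136.    65.5] F [ 0.4 -0.6 -1.7] op 0.569 gf 27.1
shift cm [-0.02  0.03  0.75] turn [-0.    -0.    -0.003]
```

Emit:
carry_out:
  commands: "0 0 0.3 0 0 0 0.4;0 0 0.6 0 0 0 0.4;0 0 0.8 0 0 0 0.4;0 0 0.9 0 0 0 0.4;0 0 0.9 0 0 0 0.4;0 0 0.9 0 0 0 0.4"

```text
t: 11.28
tcp_pos: [606.6, -136.2, 56.9]
tool_rot: [0.0, 0.748, 0.664, -0.0]
force: [-1.7, -0.5, 2.7]
opening: 0.573
gripper_force: 27.2
```

```bash
python3 -c "
from h import *
to([607,-136.2,58],-.115)"
```

```text
t 11.28 tcp [ 606.6 -136.2   56.9] F [-1.7 -0.5  2.7] op 0.573 gf 27.2
shift cm [ 0.    0.04 -0.11] turn [-0.     0.    -0.003]
```

The force shows it on the floor of the well. Release and rise.

Emit:
carry_out:
  commands: "0 0 0 0 0 0 0.65;0 0 0 0 0 0 0.8;0 0 0 0 0 0 0.9;0 0 0 0 0 0 0.9;0 0 0 0 0 0 0.9;0 0 -1 0 0 0 0.9;0 0 -2 0 0 0 0.9;0 0 -4 0 0 0 0.9"

```text
t: 11.95
tcp_pos: [605.7, -136.0, 96.4]
tool_rot: [-0.001, 0.747, 0.664, -0.001]
force: [0.4, -0.5, 0.4]
opening: 0.898
gripper_force: 0.0
```

Emit:
carry_out:
  commands: "0 0 -3 0 0 0 0.9;0 0 -6 0 0 0 0.9;0 0 -9 0 0 0 0.9;0 0 -12 0 0 0 0.9;0 0 -12 0 0 0 0.9;0 0 -12 0 0 0 0.9"

```text
t: 12.45
tcp_pos: [608.1, -135.8, 219.8]
tool_rot: [0.002, 0.748, 0.664, 0.002]
force: [0.2, 0.1, -0.6]
opening: 0.902
gripper_force: 0.0
```

```bash
python3 - <<'E'
from h import *
from cell import *
to(w([600.6,-187.7,-.115],[(-110,0,180)])[0],-.115)
f=grab_frame("scene");g=grab_frame("side")
A=cv2.resize(f["pixels"][200:320,340:470],(650,600))[:,:,::-1]
B=g["pixels"][140:230,270:390][:,:,::-1]
A=cv2.resize(f["pixels"][205:315,355:465][:,:,::-1],(400,400),interpolation=cv2.INTER_CUBIC)
B=cv2.resize(g["pixels"][130:230,270:370][:,:,::-1],(400,400),interpolation=cv2.INTER_CUBIC)
cv2.imwrite("pics/after.png",np.hstack([A,B]))
E
```

```text
t 12.45 tcp [ 608.1 -135.8  219.8] F [ 0.2  0.1 -0.6] op 0.902 gf 0.0
shift cm [ -5.27 -11.15   3.92] turn [ 0.005 -0.    -0.003]
```

View pics/after.png

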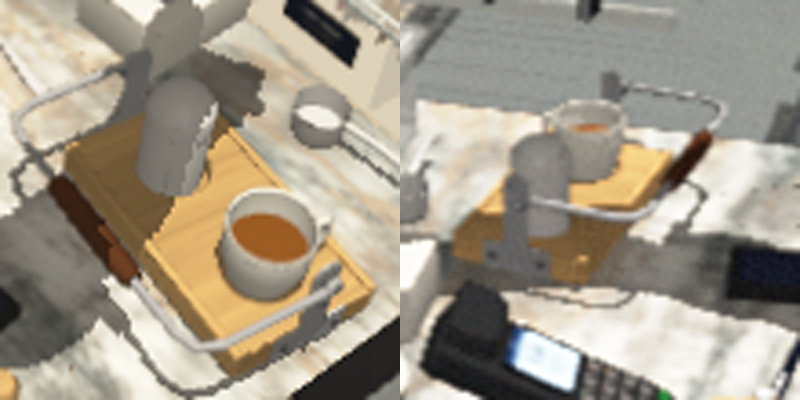

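The shaker stands in the empty well and the cup is untouched. Next is the handle grip; I check its position by projecting it into the earlier wrist image.

```bash
python3 - <<'E'
from h import *
p=[600.7,-187.8,-.115];c=np.load("w2.npz")
print((proj(c,w(p,[(-110,46,80),(-110,-46,80)]))+.5)*1.25-.5,"read (231,153),(245,282)")
to(w(p,[(-110,0,130)])[0],-.115)
E
```

```text
[[230.14060326 150.65860933]
 [247.27405493 278.82975028]] read (231,153),(245,282)
t 12.55 tcp [ 606.2 -136.3  216.6] F [-0.1 -0.3 -0.9] op 0.904 gf 0.0
shift cm [ -5.2  -10.93   8.67] turn [-0.001  0.001 -0.003]
```

Emit:
carry_out:
  commands: "-1.5 -3 0 0 0 0 0.6;-3 -6 0 0 0 0 0.6;-4.5 -9 0 0 0 0 0.6;-5.2 -10.9 0 0 0 0 0.6;-5.2 -10.9 2 0 0 0 0.6;-5.2 -10.9 5 0 0 0 0.6;-5.2 -10.9 8 0 0 0 0.6;-5.2 -10.9 8.6 0 0 0 0.6"

```text
t: 13.22
tcp_pos: [488.6, -174.9, 126.2]
tool_rot: [-0.004, 0.747, 0.664, -0.003]
force: [-0.6, -0.2, 0.3]
opening: 0.6
gripper_force: 0.0
```

Emit:
carry_out:
  commands: "0 0 0 0 0 0 0.6;0 0 0 0 0 0 0.6;0 0 0 0 0 0 0.6;0 0 0 0 0 0 0.6;0 0 0 0 0 0 0.6;0 0 0 0 0 0 0.6"

```text
t: 13.72
tcp_pos: [492.9, -175.1, 131.5]
tool_rot: [0.001, 0.748, 0.664, 0.0]
force: [0.7, 0.5, 0.2]
opening: 0.6
gripper_force: 0.0
```

```bash
python3 -c "
from h import *
to(w([600.7,-187.8,-.115],[(-110,0,73)])[0],-.11)"
```

```text
t 13.72 tcp [ 492.9 -175.1  131.5] F [0.7 0.5 0.2] op 0.6 gf 0.0
shift cm [-0.03 -0.15  5.85] turn [ 0.002  0.    -0.008]
```

Emit:
carry_out:
  commands: "0 -0.1 2 0 0 0 0.6;0 -0.1 4 0 0 0 0.6;0 -0.1 5.2 0 0 0 0.6;0 -0.1 5.8 0 0 0 0.6;0 -0.1 5.8 0 0 0 0.6;0 -0.1 5.8 0 0 0 0.45;0 -0.1 5.8 0 0 0 0.35;0 -0.1 5.8 0 0 0 0.3"
  squeeze: 20

```text
t: 14.38
tcp_pos: [492.0, -174.8, 73.5]
tool_rot: [0.001, 0.748, 0.664, 0.001]
force: [-0.2, 1.2, -0.0]
opening: 0.299
gripper_force: 0.0
```

Emit:
carry_out:
  commands: "0 0 0 0 0 0 0.26;0 0 0 0 0 0 0.22;0 0 0 0 0 0 0.18;0 0 0 0 0 0 0.1;0 0 0 0 0 0 0.1;0 0 0 0 0 0 0.1"

```text
t: 14.88
tcp_pos: [491.1, -174.8, 73.0]
tool_rot: [0.0, 0.748, 0.664, -0.0]
force: [-2.6, 0.2, 5.7]
opening: 0.205
gripper_force: 20.3
```

```bash
python3 -c "
from h import *
to(w([600.7,-187.8,-.115],[(-110,0,73)])[0],-.11)"
```

```text
t 14.88 tcp [ 491.1 -174.8   73. ] F [-2.6  0.2  5.7] op 0.205 gf 20.3
shift cm [-0.03  0.03 -0.  ] turn [-0.     0.    -0.008]
```

Emit:
carry_out:
  commands: "0 0.02 -0.57 0 0 0 0.1;0 0.06 -1.15 0 0 0 0.1;0 0.14 -1.72 0 0 0 0.1;0 0.24 -2.29 0 0 0 0.1;0 0.38 -2.85 0 0 0 0.1;0 0.54 -3.4 0 0 0 0.1;0 0.73 -3.94 0 0 0 0.1;0 0.95 -4.47 0 0 0 0.1"
  squeeze: 40

```text
t: 15.55
tcp_pos: [500.5, -176.0, 117.9]
tool_rot: [-0.0, 0.748, 0.664, -0.0]
force: [-2.1, -0.9, 0.6]
opening: 0.2
gripper_force: 39.1
```

Emit:
carry_out:
  commands: "0 0.25 -0.52 0 0 0 0.1;0 0.52 -1.03 0 0 0 0.1;0 0.82 -1.52 0 0 0 0.1;0 1.15 -1.99 0 0 0 0.1;0 1.5 -2.45 0 0 0 0.1;0 1.87 -2.89 0 0 0 0.1;0 2.27 -3.3 0 0 0 0.1;0 2.69 -3.7 0 0 0 0.1"

```text
t: 16.22
tcp_pos: [527.3, -179.2, 154.9]
tool_rot: [-0.0, 0.748, 0.664, -0.001]
force: [-4.9, -0.1, 3.0]
opening: 0.197
gripper_force: 39.5
```

Emit:
carry_out:
  commands: "0 0.44 -0.37 0 0 0 0.1;0 0.89 -0.72 0 0 0 0.1;0 1.37 -1.05 0 0 0 0.1;0 1.86 -1.35 0 0 0 0.1;0 2.37 -1.63 0 0 0 0.1;0 2.89 -1.87 0 0 0 0.1;0 3.42 -2.1 0 0 0 0.1;0 3.96 -2.29 0 0 0 0.1"

```text
t: 16.88
tcp_pos: [568.8, -184.3, 178.5]
tool_rot: [0.001, 0.748, 0.664, 0.001]
force: [-1.5, -1.2, 4.8]
opening: 0.193
gripper_force: 39.5
```

Emit:
carry_out:
  commands: "0 0.55 -0.16 0 0 0 0.1;0 1.11 -0.3 0 0 0 0.1;0 1.68 -0.4 0 0 0 0.1;0 2.25 -0.48 0 0 0 0.1;0 2.82 -0.52 0 0 0 0.1;0 2.82 -0.52 0 0 0 0.1;0 2.82 -0.52 0 0 0 0.1;0 2.82 -0.52 0 0 0 0.1"

```text
t: 17.55
tcp_pos: [596.2, -187.6, 183.1]
tool_rot: [0.001, 0.748, 0.664, 0.001]
force: [-0.8, -2.1, 7.5]
opening: 0.198
gripper_force: 39.6
```

Emit:
carry_out:
  commands: "0 0 0 0 0 0 0.1;0 0 0 0 0 0 0.1;0 0 0 0 0 0 0.1;0 0 0 0 0 0 0.1"

```text
t: 17.88
tcp_pos: [596.0, -187.5, 183.1]
tool_rot: [0.001, 0.748, 0.664, 0.001]
force: [0.4, -2.9, 5.7]
opening: 0.19
gripper_force: 39.6
```

The caddy stands with its handle upright. Now a slow lift.

Emit:
carry_out:
  commands: "0 0 -0.2 0 0 0 0.1;0 0 -0.5 0 0 0 0.1;0 0 -0.9 0 0 0 0.1;0 0 -1.4 0 0 0 0.1;0 0 -2 0 0 0 0.1;0 0 -2.7 0 0 0 0.1;0 0 -3.4 0 0 0 0.1;0 0 -4.1 0 0 0 0.1"
  squeeze: 60

```text
t: 18.55
tcp_pos: [594.9, -186.9, 224.4]
tool_rot: [0.0, 0.748, 0.664, 0.0]
force: [-0.3, -0.1, -7.1]
opening: 0.187
gripper_force: 58.6
```

Emit:
carry_out:
  commands: "0 0 -0.8 0 0 0 0.1;0 0 -1.6 0 0 0 0.1;0 0 -2.4 0 0 0 0.1;0 0 -3.2 0 0 0 0.1;0 0 -4 0 0 0 0.1;0 0 -4.7 0 0 0 0.1;0 0 -5.3 0 0 0 0.1;0 0 -5.7 0 0 0 0.1"

```text
t: 19.22
tcp_pos: [595.0, -187.0, 281.4]
tool_rot: [0.0, 0.748, 0.664, 0.0]
force: [-0.5, -0.3, -7.1]
opening: 0.188
gripper_force: 58.6
```

Emit:
carry_out:
  commands: "0 0 -0.2 0 0 0 0.1;0 0 -0.3 0 0 0 0.1;0 0 -0.3 0 0 0 0.1;0 0 -0.3 0 0 0 0.1;0 0 -0.3 0 0 0 0.1;0 0 -0.3 0 0 0 0.1;0 0 -0.3 0 0 0 0.1;0 0 -0.3 0 0 0 0.1"

```text
t: 19.88
tcp_pos: [594.7, -187.0, 283.3]
tool_rot: [-0.0, 0.748, 0.664, -0.0]
force: [-0.4, 0.3, -6.6]
opening: 0.188
gripper_force: 58.6
```

Emit:
carry_out:
  commands: "0 0 0 0 0 0 0.1;0 0 0 0 0 0 0.1;0 0 0 0 0 0 0.1;0 0 0 0 0 0 0.1;0 0 0 0 0 0 0.1;0 0 0 0 0 0 0.1;0 0 0 0 0 0 0.1;0 0 0 0 0 0 0.1"

```text
t: 20.55
tcp_pos: [594.9, -187.0, 283.5]
tool_rot: [-0.0, 0.748, 0.664, 0.0]
force: [0.0, 0.6, -7.6]
opening: 0.186
gripper_force: 58.6
```

```bash
python3 - <<'E'
from h import *
from cell import *
to([600,-187,283])
for n in("scene","side"):
    f=grab_frame(n);cv2.imwrite(f"pics/{n}_end.png",f["pixels"][:,:,::-1])
    np.savez(f"{n}_end.npz",im=f["pixels"])
    # brown dark grip & board colour centroid
    h=cv2.cvtColor(f["pixels"],cv2.COLOR_RGB2HSV)
    p=[598,-187.6,-.115]
    Q=proj(n,w(p,[(60.5,102.5,27),(-60.5,102.5,27),(-60.5,-102.5,27),(60.5,-102.5,27)])+[0,0,100])
    m=np.zeros(h.shape[:2],np.uint8);cv2.fillConvexPoly(m,np.int32(Q.round()),1)
    wood=((h[...,0]>10)&(h[...,0]<24)&(h[...,1]>90)&(h[...,2]>60)).astype(np.uint8)
    k=cv2.connectedComponentsWithStats(wood)
    print(n,Q.round().tolist(),[s.tolist() for s in k[2][1:] if s[4]>300],"wood in quad",wood[m>0].mean().round(2))
E
```

```text
t 20.55 tcp [ 594.9 -187.   283.5] F [ 0.   0.6 -7.6] op 0.186 gf 58.6
shift cm [0.06 0.51 0.05] turn [ 0.    -0.     0.002]
scene [[413.0, 205.0], [375.0, 221.0], [426.0, 280.0], [466.0, 259.0]] [[243, 177, 26, 43, 841], [374, 211, 82, 74, 2132], [264, 222, 28, 24, 482], [625, 248, 15, 48, 439], [343, 307, 21, 28, 328]] wood in quad 0.62
side [[282.0, 162.0], [317.0, 169.0], [339.0, 143.0], [306.0, 138.0]] [[28, 36, 22, 29, 403], [303, 141, 37, 34, 533], [173, 148, 22, 34, 525], [334, 230, 40, 57, 1185], [125, 335, 85, 65, 2888], [208, 340, 40, 16, 311]] wood in quad 0.46
```

Emit:
carry_out:
  commands: "0 0 0 0 0 0 0.1;0 0 0 0 0 0 0.1;0 0 0 0 0 0 0.1;0 0 0 0 0 0 0.1;0 0 0 0 0 0 0.1;0 0 0 0 0 0 0.1;0 0 0 0 0 0 0.1;0 0 0 0 0 0 0.1"

```text
t: 21.32
tcp_pos: [594.8, -187.0, 283.5]
tool_rot: [-0.0, 0.748, 0.664, 0.0]
force: [0.7, -0.0, -7.0]
opening: 0.189
gripper_force: 58.6
```

```bash
python3 - <<'E'
from h import *
from cell import *
for n in("scene","side"):
    a=np.load(f"{n}_end.npz")["im"].astype(int);b=grab_frame(n)["pixels"].astype(int)
    sl=np.s_[120:300,270:480];g=lambda x:cv2.GaussianBlur(x[sl].mean(2).astype(np.float32),(3,3),0)
    print(n,np.abs(a-b)[sl].mean(),cv2.phaseCorrelate(g(a),g(b)))
o=observe();print(o["tcp_pos"],o["force"],np.abs(o["dq"]).max(),o["gripper_force"])
print(finish_job())
E
```

```text
scene 0.7432892416225749 ((-0.02444274914456912, 0.004174042090610897), 1.0074448260505504)
side 1.910520282186949 ((0.005222191751045102, -0.005503328680774189), 0.9976962281843271)
[ 594.85039216 -187.02188891  283.4605652 ] [ 0.54944534  0.02878411 -7.03742634] 0.0014712394587522066 58.597217202186584
the job is handed in; nothing more can be done
None
```

The job is handed in at 21 s with the caddy hanging still by its grip about 10 cm up, the shaker released in its well and the honey jar and tamper never touched; the full 7 N hangs from the grip, but I had used all 10 picture views and did not measure that it is level.

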